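# Set the coin-roll height gauge to a sample roll

### The arm

A 7-joint arm with a two-finger parallel gripper is mounted at the origin on the work surface. World frame = base frame: x ahead of the robot, y to its left, z up, the work surface at z = 0. Lengths are in m, angles in rad, forces in N, time in s.
With the tool pointing down it reaches from about 0.375 to 0.925 m from the base axis. Payload 3.1 kg.
Tool frame: the origin (TCP) lies between the finger pads; the fingertips stand 19 mm ahead of it and the grasp point (between the pads) is the TCP; z points along the fingers, y is the direction in which the jaws open and shut (so a half turn about z gives the same grasp; the last joint's range is limited). The gripper opens to 85 mm and grips with 20 to 120 N. Pads are 22 mm wide; open, the fingers measure 114 mm over their backs; the gripper's body (76 mm by 85 mm) begins 54 mm behind the grasp point. The pads swing forward as they close: fully open they stand 13 mm farther back than shut.
Start: joints at [1.196, 0.383, 0.044, 1.598, -0.018, 1.161, -0.05], TCP at [0.178, -0.625, 0.25] pointing down, gripper open.
Joint ranges: [-2.61, 2.61], [-0.41, 2.15], [-1.48, 1.57], [0, 2.5], [-1.57, 4.71], [0.05, 1.97], [-2.85, 2.85]. Speed limits (rad/s): [2.79, 2.79, 3.14, 3.14, 3.14, 3.14, 3.14].

### API

Orientations are given as a unit quaternion [x, y, z, w].
In Python, from bench import move_ptp, movel, move_j, move_gripper, pause, inverse_kinematics, read_camera, camera_params, MotionError, sign_off, look_for, tip_of, read_time_s, read_qpos, read_joint_vel, read_effort, read_eef_pos, read_tcp_rot, read_ft_force, read_ft_torque, read_finger_gap gives the robot as it stands. Calls block until the motion is done:
- move_ptp(position, orientation): joint-space move of the TCP to a pose.
- movel(position, orientation=None, speed=0.15): straight line of the TCP; orientation=None keeps the orientation; speed is the mean speed in m/s.
- move_j(angles): joint-space move.
- move_gripper(opening, effort=None): finger opening in m; effort is the grip in N (None keeps the last); returns when the fingers have stopped.
- pause(seconds).
- inverse_kinematics(position, orientation): joint angles nearest the present ones, or None.
- read_camera(name): name is "side" or "top"; returns the picture (480x640x3 uint8, red, green, blue); there is no depth.
- camera_params(name): a dict with "K" (3x3 intrinsics, pixels), "camera_from_world" (4x4, takes a point from world to camera coordinates). Camera axes: x right, y down, z forward; pixel columns grow to the right and rows downward; lengths in m; the calibration is good to about 2 mm. A picture is of the moment at which its call begins. camera_params takes no time and is no camera call.
A pose or a line that the arm cannot do raises MotionError and nothing moves.
- sign_off(): hands the job in, once; it reports no verdict.
Trained networks look in the newest picture that a camera, given by its name, has taken for a name from the list of things; names that differ only in an ending like _2 or _b are one class to them, and where a whole thing is asked for, a point or a joint stands for the part that bears it (a point fixed in the world has none). Each returns a list of dicts, best first, with "confidence" (0 to 1); they miss things now and then, are a little off and sometimes report something else, mostly with a low value. They report only what shows in the picture. A call takes as long as a camera call. They do not tell look-alikes from the thing itself.
- look_for(camera, name): "at" ([column, row] in pixels, amid what is visible of it).
- tip_of(camera, name): "at" ([column, row] in pixels: a listed point, or the origin of a listed thing).
Readings, each from a call of its own:
- read_time_s(): time.
- read_qpos(): joint angles.
- read_joint_vel(): joint speeds.
- read_effort(): joint torques, N m.
- read_eef_pos(): TCP position.
- read_tcp_rot(): TCP orientation.
- read_ft_force(): force on the tool from outside, world axes, zero at the start.
- read_ft_torque(): the same for the moment, N m.
- read_finger_gap(): finger opening in m.
Only numpy, scipy, OpenCV 4.12 (cv2) and the standard library are available. Lean on these libraries where they do the work, as an engineer would, in place of code of your own. Each camera call takes 0.05 s, during which the arm holds its last target.

### The job

Set the height gauge to the tallest paper coin roll: stand that roll upright in the middle of the gauge's round anvil, under the raised stop, and let go of it. Then lower the stop gently until its foot rests on top of the roll, and only after that swing the clamp lever clockwise fully home to lock it. Leave the two lower rolls standing where they are and let go of everything.

Things in the scene. Friction and masses are not known exactly. Their poses are not given: they have to be found in the camera images.
- gauge: Height gauge, screwed down: grey base plate 170 (x) x 160 (y) x 18 mm, origin at the centre of its underside, z up. Its own -x is its open front, towards the robot. Two columns (14 mm dia) at x = +45, y = +-35 mm carry a bridge bar (30 x 110 mm, from 309 to 327 mm high). The stop slides on the columns; its foot is in front of them, its clamp lever on the -y side.
- anvil (a point): Centre of the top face of the round steel anvil (48 mm dia, 6 mm high) on the base plate, at gauge x = -25, y = 0, 24 mm above the table. It lies straight below the stop foot.
- stop: The sliding stop. Origin: centre of the flat underside of its foot (steel disc 32 mm dia), axes as the gauge's; 225 mm above the table when topmost, 85 when lowest. An arm (24 mm wide, top 24 mm above the underside) runs from the foot back to the carriage on the columns (34 mm high, y from +50 to -108 mm). It slides straight up and down and stays where it is left.
- stop_press (a point): Centre of the top of the black thumb button (26 mm dia, 14 mm high) over the foot, 38 mm above its underside; press it or pinch it to lower the stop: 2 to 3 N moves it down, about 10 N lifts it. Nothing is straight above; the front of the bridge bar is 55 mm behind (gauge +x).
- clamp (a joint): Angle of the clamp lever, rad: 0 is open (lever points to the gauge's -y), it turns clockwise seen from above towards the gauge's -x (towards the robot), 1.5 is fully home against its end stop: locked. It turns about a vertical axis, stays where it is left and needs about 2 N at its knob.
- clamp_knob (a point): Centre of the upright black knob at the end of the clamp lever: a round post 18 mm dia, 26 mm of it standing clear above the flat lever (the knob's top is 15 mm above this point, the lever's upper face 11 mm below it). 70 mm from the pivot.
- clamp_pivot (a point): Point on the lever's vertical axis at the height of clamp_knob; at gauge x = +30, y = -85 mm. It moves down with the carriage. The carriage's top is 25 mm below it.
- roll: The sample: the tallest of three upright paper-wrapped coin rolls, a cylinder 28 mm dia, 80 mm high, 0.27 to 0.42 kg, origin at the centre of its underside.
- roll_top (a point): Centre of the sample roll's top face, 80 mm above its origin.
- roll_short: A lower paper coin roll, 28 mm dia, 50 mm high, standing on the desk; leave it. Origin at the centre of its underside.
- roll_fat: A thicker and lower paper coin roll, 36 mm dia, 56 mm high, standing on the desk; leave it. Origin at the centre of its underside. The three rolls stand in a row about 130 mm apart, in any order.
Things that resemble listed ones, but are neither listed nor needed, are in the scene too. What is shaped like the roll but blue is not meant.

How it is judged:
On the way, in this order (a step that is already met when the one before it is completed fails the run):
1. the tallest roll stands upright on the anvil, released, the stop still raised (horizontal distance between roll and anvil below 0.012 m and z of roll in the frame of anvil between -0.003 and 0.003 m and angle between roll's own z axis and vertical below 0.06 rad and contact force between the fingers and roll below 0.1 N and z of roll_top in the frame of stop below -0.01 m), for 0.2 s.
2. the stop's foot rests on the roll, the clamp lever not yet locked (z of roll_top in the frame of stop above -0.002 m and horizontal distance between roll and anvil below 0.012 m and value of joint clamp below 0.9 rad), for 0.2 s.
3. the clamp lever is swung home with the foot still on the roll (value of joint clamp above 1.38 rad and z of roll_top in the frame of stop above -0.002 m), for 0.2 s.
At the end, for the whole second after the job is handed in: The tallest roll stands upright (within 3.4 degrees) on the anvil, within 12 mm of its centre, the stop's foot rests on the roll's top (gap under 2 mm), the clamp lever is home (at least 1.38 of its 1.5 rad) and all is at rest (all of step 3 and horizontal distance between roll and anvil below 0.012 m and z of roll in the frame of anvil between -0.003 and 0.003 m and angle between roll's own z axis and vertical below 0.06 rad and linear speed of roll below 0.02 m/s and velocity of joint clamp between -0.05 and 0.05 rad/s); the robot touches nothing.
It fails at once if the stop presses the roll with more than 45 N (contact force between stop and roll above 45 N).
It fails at once if a lower roll is tipped over or shifted by more than 30 mm (distance of any of roll_short, roll_fat from where it was at the start of the episode above 0.03 m or angle between any of roll_short, roll_fat's own z axis and vertical above 0.5 rad).
It also fails if it takes over 61 s, if anything falls off the work surface, if the arm or the gripper's body presses on something with over 40 N, if the wrist force passes 120 N, or if a joint passes its speed limit or range.

## Working session

There is one attempt and no reset: what is moved stays moved. The work goes in short steps, each a Python script; the robot and the scene stay as the last script left them, time stands still between calls to the robot, and variables do not carry over. Pictures are saved under pics/ and viewed, and the job is handed in when it is done.

```bash
mkdir -p pics; ls
cat > h.py <<'E'
import numpy as np, cv2
from bench import *
def snap(c,n):
    im=read_camera(c); cv2.imwrite(f'pics/{n}.png',im[:,:,::-1]); return im
def ray(c,uv):
    p=camera_params(c);K=np.array(p["K"]);T=np.array(p["camera_from_world"])
    d=T[:3,:3].T@np.linalg.inv(K)@[uv[0],uv[1],1]; o=-T[:3,:3].T@T[:3,3]; return o,d
def onz(c,uv,z):
    o,d=ray(c,uv); return o+d*(z-o[2])/d[2]
def proj(c,P):
    p=camera_params(c);T=np.array(p["camera_from_world"]);q=np.array(p["K"])@(T[:3,:3]@np.array(P)+T[:3,3]);return q[:2]/q[2]
def tri(a,b):
    (o1,d1),(o2,d2)=a,b
    s=np.linalg.lstsq(np.c_[d1,-d2],o2-o1,rcond=None)[0]
    p,q=o1+s[0]*d1,o2+s[1]*d2
    return (p+q)/2,np.linalg.norm(p-q)
E
python3 - <<'E'
from h import *
np.set_printoptions(precision=3,suppress=True)
print(read_time_s(),read_eef_pos(),read_tcp_rot())
for c in("side","top"):
    snap(c,c+"0"); print(c,ray(c,(320,240)))
    for n in("roll","roll_short","roll_fat","gauge","stop"):
        print(n,[(np.round(d["at"],1),round(d["confidence"],2)) for d in look_for(c,n)])
    for n in("roll_top","roll","anvil","stop","stop_press","clamp_knob","clamp_pivot","gauge","roll_fat","roll_short"):
        print("tip",n,[(np.round(d["at"],1),round(d["confidence"],2)) for d in tip_of(c,n)])
print(read_time_s())
E
```

```text
pics
0.0 [ 0.177 -0.624  0.249] [ 0.99   0.138 -0.    -0.001]
side (array([ 0.497, -0.796,  0.854]), array([ 0.032,  0.758, -0.652]))
roll [(array([340.8, 416.2]), 0.96), (array([282.9, 424.5]), 0.92), (array([312.8, 380.9]), 0.85), (array([247.3, 375.5]), 0.82)]
roll_short [(array([325.5, 464.4]), 0.55)]
roll_fat [(array([302.8, 338.9]), 0.75), (array([316.6, 380.1]), 0.27)]
gauge [(array([359.6, 233.8]), 0.62)]
stop [(array([367.9, 180.3]), 0.77)]
tip roll_top [(array([281. , 414.6]), 0.84), (array([337.4, 401.2]), 0.66), (array([243.9, 367.9]), 0.65), (array([381.6, 175.3]), 0.55), (array([301.2, 351.2]), 0.27)]
tip roll [(array([287.3, 437. ]), 0.97), (array([340.5, 431.7]), 0.9), (array([249.9, 391. ]), 0.78), (array([316.2, 393.1]), 0.67), (array([334.6, 168.3]), 0.57)]
tip anvil [(array([334.3, 253.7]), 0.83)]
tip stop [(array([336.9, 182.4]), 0.97)]
tip stop_press [(array([331.2, 165.2]), 0.73)]
tip clamp_knob [(array([393.1, 200.6]), 0.68)]
tip clamp_pivot [(array([381.9, 174.6]), 0.94), (array([315. , 397.1]), 0.61)]
tip gauge [(array([346.5, 260.6]), 0.85)]
tip roll_fat [(
[... 493 characters left out ...]
top [(array([236.2, 189.5]), 0.56)]
tip roll_top [(array([392.9, 319.7]), 0.64), (array([440.3, 289. ]), 0.62), (array([433.3, 246.3]), 0.56), (array([398.1, 263.2]), 0.54)]
tip roll [(array([387.3, 317.6]), 0.58), (array([394.7, 266.3]), 0.57), (array([430.8, 289.7]), 0.56), (array([428.9, 252.2]), 0.55)]
tip anvil [(array([245.2, 235. ]), 0.83)]
tip stop [(array([229.2, 224.6]), 0.86)]
tip stop_press [(array([223.4, 224.7]), 0.79)]
tip clamp_knob [(array([299.3, 172.5]), 0.56)]
tip clamp_pivot [(array([260.5, 179.9]), 0.89)]
tip gauge [(array([242.8, 220.9]), 0.67), (array([230.2, 226.6]), 0.17)]
tip roll_fat [(array([347.3, 268.4]), 0.7)]
tip roll_short [(array([455.4, 263.5]), 0.74)]
1.6
```

View pics/side0.png

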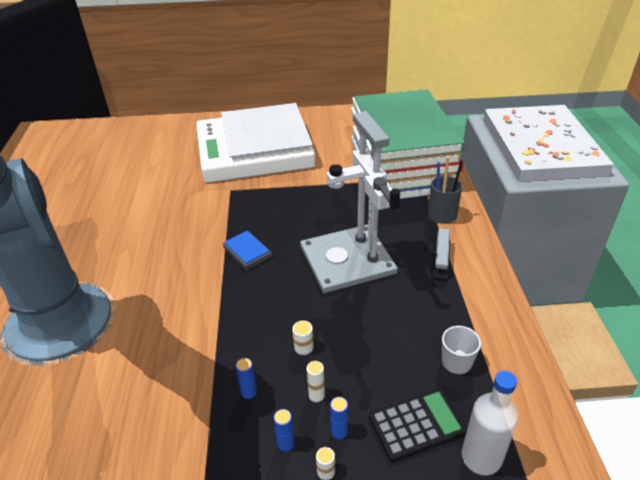

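View pics/top0.png

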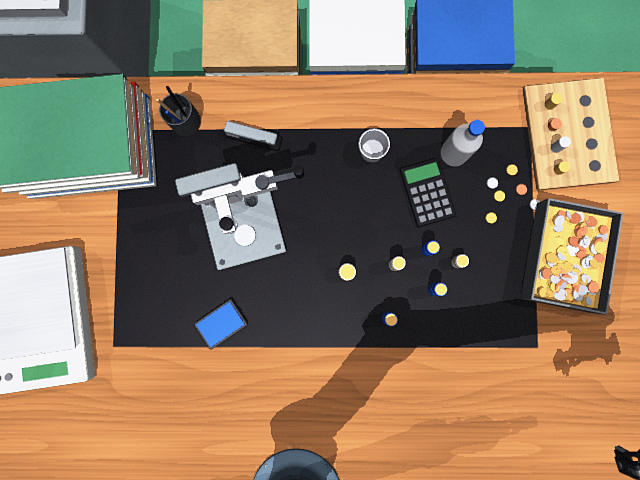

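Run:
```python
import cv2
a=cv2.imread('pics/side0.png')[310:480,210:390]; b=cv2.imread('pics/top0.png')[220:340,320:480]
cv2.imwrite('pics/cs.png',cv2.resize(a,None,fx=4,fy=3.5,interpolation=2) if 0 else cv2.resize(a,None,fx=3.5,fy=3.5,interpolation=2))
cv2.imwrite('pics/ct.png',cv2.resize(b,None,fx=5,fy=5,interpolation=2))
```

```text
(no output)
```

View pics/cs.png

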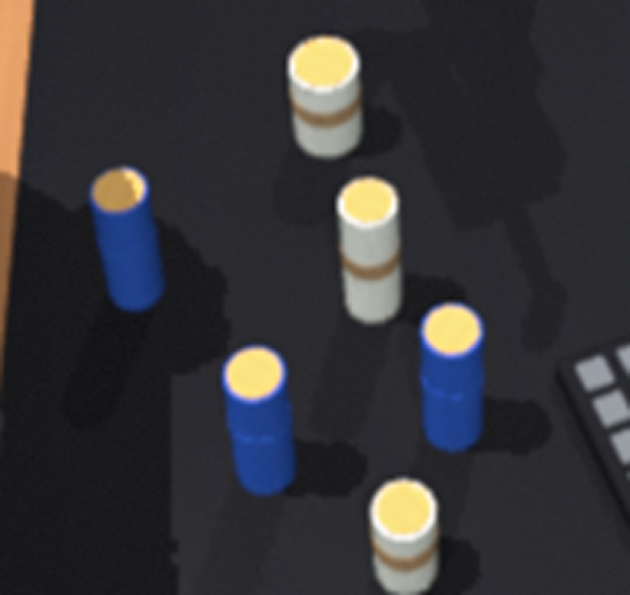

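View pics/ct.png

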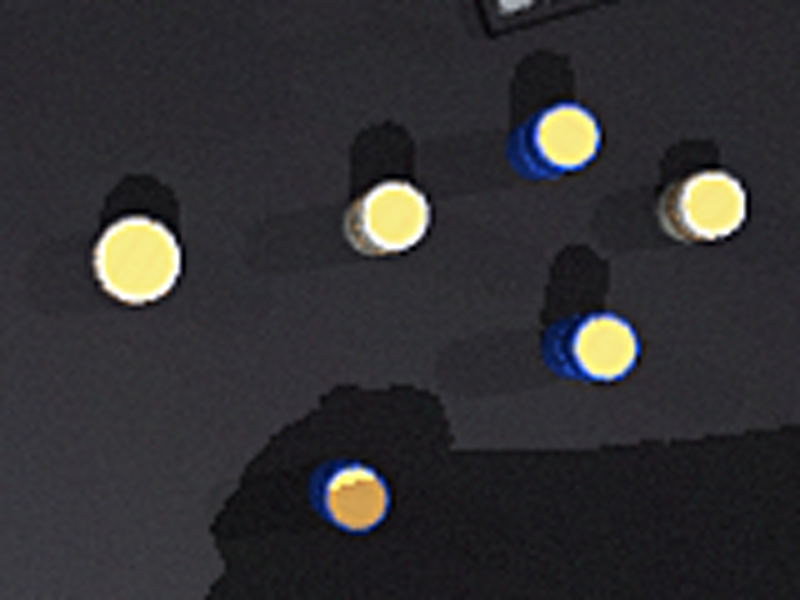

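The three paper rolls in a row are fat (top 347,271 / side 303,338), the tall white one (top 398,263 / side 316,381), and short (top 461,261 / side 325,464). The blue ones (top 433,247; 440,288; 390,319) are look-alikes. The middle white one is the sample: it is the same diameter as the short roll but clearly taller in the side crop, and it is not blue. Next I'll measure.

Run:
```python
from h import *
np.set_printoptions(precision=4,suppress=True)
def cen(c,uv,r=12):
    im=cv2.imread(f'pics/{c}0.png'); hsv=cv2.cvtColor(im,cv2.COLOR_BGR2HSV)
    m=cv2.inRange(hsv,(20,70,150),(40,255,255)); m2=np.zeros_like(m); cv2.circle(m2,uv,r,255,-1)
    M=cv2.moments(m&m2,True); return M['m10']/M['m00'],M['m01']/M['m00'],M['m00']
for n,s,t,h in(("tall",(315,367),(399,263),.08),("fat",(302,328),(347,272),.056),("short",(325,455),(462,261),.05),("b1",(283,417),(441,289),.08),("b2",(339,404),(433,247),.08)):
    a=cen("side",s,10);b=cen("top",t,10)
    print(n,a,b,tri(ray("side",a[:2]),ray("top",b[:2])),onz("side",a,h),onz("top",b,h))
T={}
for n,s,t in(("anvil",(334.3,253.7),(245.2,235)),("stop",(336.9,182.4),(229.2,224.6)),("press",(331.2,165.2),(223.4,224.7)),("knob",(393.1,200.6),(299.3,172.5)),("pivot",(381.9,174.6),(260.5,179.9)),("gauge",(346.5,260.6),(242.8,220.9))):
    print(n,tri(ray("side",s),ray("top",t)))
print("anvil z.024",onz("side",(334.3,253.7),.024),onz("top",(245.2,235),.024))
# anvil blob
for c,uv in(("side",(336,255)),("top",(245,235))):
    im=cv2.imread(f'pics/{c}0.png');x,y=uv
    cv2.imwrite(f'pics/g_{c}.png',cv2.resize(im[y-120:y+50,x-80:x+90] if c=="side" else im[y-80:y+50,x-80:x+90],None,fx=4.4,fy=4.4*0.8 if 0 else 3.5,interpolation=2) if c=="side" else cv2.resize(im[y-80:y+50,x-80:x+90],None,fx=4.5,fy=4.5,interpolation=2))
```

```text
tall (314.62204724409446, 366.8897637795276, 127.0) (398.64444444444445, 262.72222222222223, 90.0) (array([ 0.5037, -0.2216,  0.0831]), np.float64(0.0019989513087576454)) [ 0.5047 -0.2192  0.08  ] [ 0.5028 -0.222   0.08  ]
fat (301.8011363636364, 327.3238636363636, 176.0) (347.1910828025478, 271.4331210191083, 157.0) (array([ 0.4859, -0.1136,  0.0593]), np.float64(0.001592806156199042)) [ 0.4867 -0.1107  0.056 ] [ 0.4853 -0.1137  0.056 ]
short (324.89473684210526, 454.90058479532166, 171.0) (462.264367816092, 260.5287356321839, 87.0) (array([ 0.5097, -0.3621,  0.0526]), np.float64(0.0022387385005518266)) [ 0.5108 -0.3606  0.05  ] [ 0.5087 -0.3627  0.05  ]
b1 (282.12587412587413, 416.27272727272725, 143.0) (440.83870967741933, 289.0967741935484, 93.0) (array([ 0.4482, -0.3092,  0.0825]), np.float64(0.002102181021781319)) [ 0.4491 -0.3075  0.08  ] [ 0.4472 -0.3097  0.08  ]
b2 (338.5985401459854, 403.6715328467153, 137.0) (433.0531914893617, 247.08510638297872, 94.0) (array([ 0.5368, -0.2946,  0.0823]), np.float64(0.002314410755809675)) [ 0.5381 -0.2931  0.08  ] [ 0.5358 -0.295   0.08  ]
anvil (array([0.5664, 0.1121, 0.0311]), np.float64(0.0019089243749451765))
stop (array([0.5713, 0.1143, 0.2162]), np.float64(0.003268988209458077))
press (array([0.5638, 0.1179, 0.2547]), np.float64(0.0024943341860258358))
knob (array([ 0.6586, -0.0219,  0.2668]), np.float64(0.00038380196544851206))
pivot (array([0.6467, 0.0479, 0.2737]), np.float64(0.004863783775057184))
gauge (array([ 0.598 ,  0.1229, -0.0012]), np.float64(0.009686321616794134))
anvil z.024 [0.566  0.1198 0.024 ] [0.5681 0.1133 0.024 ]
```

View pics/g_top.png

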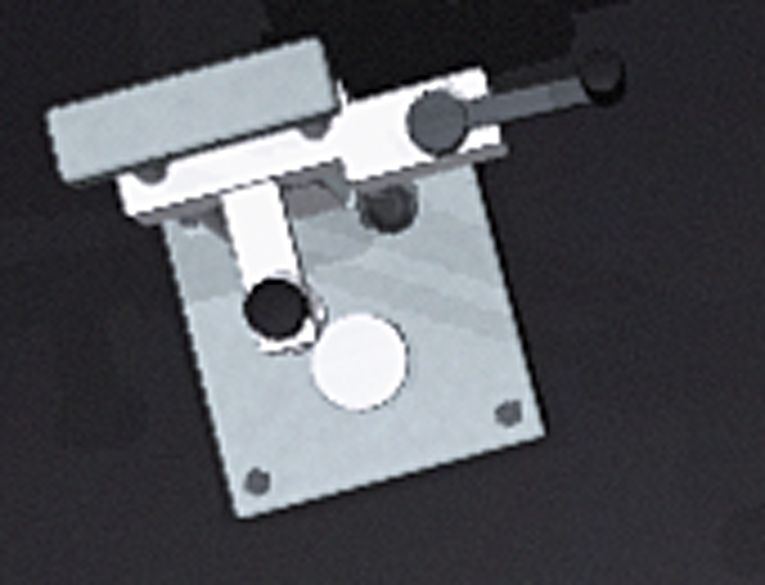

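View pics/g_side.png

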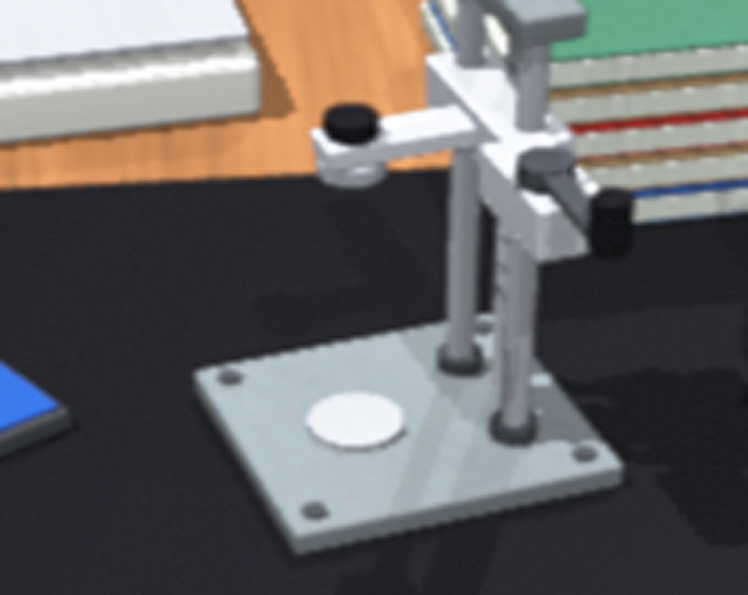

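```bash
cat >> h.py <<'E'
from scipy.spatial.transform import Rotation as R
def ori(az,tilt,flip=False):
    """tool z azimuth az, tilt from straight down; jaw y axis horizontal"""
    z=np.array([np.sin(tilt)*np.cos(az),np.sin(tilt)*np.sin(az),-np.cos(tilt)])
    y=np.array([-np.sin(az),np.cos(az),0.])*(-1 if flip else 1)
    return R.from_matrix(np.c_[np.cross(y,z),y,z]).as_quat()
E
python3 - <<'E'
from h import *
np.set_printoptions(precision=4,suppress=True)
# anvil blobs
for c,uv,r in(("side",(337,255),16),("top",(245,235),13)):
    g=cv2.imread(f'pics/{c}0.png',0); m=cv2.inRange(g,225,255); n,l,s,ce=cv2.connectedComponentsWithStats(m)
    k=l[uv[1],uv[0]]; print(c,s[k],ce[k],onz(c,ce[k],.024))
# plate front corners, top view
cr=lambda x,y:(165+(x-2)/4.5,155+(y-2)/4.5)
A=onz("top",cr(238,519),.018);B=onz("top",cr(547,434),.018)
d=A-B;print("front corners",A,B,np.linalg.norm(d),"yaw",np.degrees(np.arctan2(-d[0],d[1])))
sc=lambda x,y:(256+x/4.4,135+y/3.5)
A2=onz("side",sc(195,372),.018);B2=onz("side",sc(298,538),.018);d=A2-B2;print(A2,B2,np.linalg.norm(d),np.degrees(np.arctan2(-d[0],d[1])))
print("b0",onz("top",(391,319.5),.08))
E
```

```text
side [326 248  21  14 236] [336.1992 254.2966] [0.57   0.1175 0.024 ]
top [223 225  32  21 368] [243.1793 234.5652] [0.569  0.1178 0.024 ]
front corners [0.4902 0.1758 0.018 ] [0.5323 0.0218 0.018 ] 0.15967814863143742 yaw 15.28471963546445
[0.4936 0.1757 0.018 ] [0.5357 0.0213 0.018 ] 0.15999310625621982 15.23929287184055
b0 [ 0.3836 -0.2044  0.08  ]
```

```bash
cat >> h.py <<'E'
YAW=np.radians(15.26); AN=np.array([.570,.115,.024]); RT=np.array([.5037,-.2208,0])
GX=np.array([np.cos(YAW),np.sin(YAW),0]);GY=np.array([-np.sin(YAW),np.cos(YAW),0]);Z=np.array([0,0,1.])
G0=AN+.025*GX; G0[2]=0
def gp(x,y,z): return G0+x*GX+y*GY+z*Z
E
python3 - <<'E'
from h import *
np.set_printoptions(precision=2,suppress=True)
def t(n,p,q):
    j=inverse_kinematics(list(p),list(q)); print(n,None if j is None else np.array(j))
for tl in (35,45,55):
    T=np.radians(tl)
    for az in(-.2,0,.1):
        q=ori(az,T);back=R.from_quat(q).as_matrix()[:,2]
        t(f"grasp {tl} {az}",RT+.05*Z,q);t(" pre",RT+.05*Z-.1*back,q);t(" lift",RT+.15*Z,q)
    for f in(0,1):
        q=ori(YAW,T,f);back=R.from_quat(q).as_matrix()[:,2]
        t(f"place {f}",AN+.05*Z,q);t(" out",AN+.05*Z-.12*back,q)
for tl in(0,20,35):
    q=ori(YAW,np.radians(tl)); t(f"press hi {tl}",AN+.30*Z,q); t(" lo",AN+.13*Z,q)
for a in(0,.75,1.5):
    p=gp(30-0,0,0)*0+gp(.03-.07*np.sin(a),-.085-.07*np.cos(a),.157)
    for k in(-1,1): t(f"knob {a} {k}",p,ori(YAW-a+k*np.pi/2,0))
# reprojection check
for n,p in(("anvil",AN),("stop",AN+.201*Z),("press",AN+.239*Z),("piv",gp(.03,-.085,.267)),("knob",gp(.03,-.155,.267))):
    print(n,proj("side",p),proj("top",p))
E
```

```text
grasp 35 -0.2 [ 1.52  0.82 -1.24  2.32  1.93  0.53  0.23]
 pre [ 1.59  0.19 -1.16  2.42  0.27  0.06  1.59]
 lift [ 1.09  0.17 -0.71  2.31 -0.14  0.11  1.93]
grasp 35 0 [ 1.59  0.85 -1.24  2.29  1.74  0.4   0.65]
 pre [ 1.68  0.27 -1.16  2.37 -0.53  0.17  2.68]
 lift [ 1.6   0.37 -1.19  2.26  0.26  0.2   1.85]
grasp 35 0.1 [ 1.44  0.64 -1.    2.27  1.48  0.12  0.89]
 pre [-0.6   0.5   1.4   2.42 -1.56  0.89 -2.69]
 lift [ 1.63  0.41 -1.2   2.24  0.09  0.24  2.14]
place 0 [ 0.83  0.76 -1.24  2.26  1.83  0.61  0.12]
 out [-0.54 -0.03  0.27  2.42  0.08  0.14  1.49]
place 1 [ 0.08  0.35 -0.38  2.29  2.27  0.14  2.5 ]
 out [ 0.45  0.01 -0.71  2.38  0.02  0.14 -1.58]
grasp 45 -0.2 [ 1.6   0.95 -1.25  2.4   2.4   0.62 -0.06]
 pre None
 lift [ 1.56  0.34 -1.18  2.39  2.64  0.17 -0.72]
grasp 45 0 [ 1.69  0.97 -1.24  2.36  2.32  0.4   0.25]
 pre None
 lift [-0.65  0.62  1.39  2.43  4.37  0.97 -2.64]
grasp 45 0.1 [ 1.72  0.98 -1.24  2.32  2.16  0.3   0.5 ]
 pre [ 1.87  0.47 -1.2   2.42 -1.45  0.17 -2.38]
 lift [ 1.54  0.35 -1.01  2.32 -1.46  0.21 -2.57]
place 0 [ 0.87  0.85 -1.24  2.35  2.28  0.
[... 644 characters left out ...]
 -0.79  1.9   0.05  0.86  1.54]
 lo [ 0.17  0.24 -0.48  2.08  0.24  0.5   1.36]
press hi 35 [ 0.3  -0.09 -0.54  2.1  -0.12  0.52  1.68]
 lo [ 0.43  0.22 -0.74  2.25  0.9   0.18  0.74]
knob 0 -1 [ 0.45  0.59 -0.66  1.61  0.4   1.08 -0.05]
knob 0 1 [-0.87  1.01  1.37  1.68 -1.02  1.34 -2.19]
knob 0.75 -1 [ 0.42  0.48 -0.58  1.75  0.3   1.01 -0.76]
knob 0.75 1 [ 0.84  0.8  -1.25  1.73  0.8   1.23  2.04]
knob 1.5 -1 [ 0.41  0.43 -0.63  1.83  0.3   0.98 -1.58]
knob 1.5 1 [ 0.82  0.73 -1.24  1.81  0.75  1.18  1.24]
anvil [336.29 255.06] [244.44 234.14]
stop [335.36 178.63] [227.99 223.87]
press [335.16 162.07] [224.17 221.48]
piv [379.75 178.11] [261.22 179.95]
knob [396.03 199.65] [298.27 169.77]
```

Run:
```python
from h import *
np.set_printoptions(precision=2,suppress=True)
move_j([.41,.2,0,1.85,0,1.0916,1.4])
print(read_time_s(),read_eef_pos(),read_tcp_rot())
lo=np.array([-2.61,-.41,-1.48,0,-1.57,.05,-2.85]);hi=np.array([2.61,2.15,1.57,2.5,4.71,1.97,2.85])
def ik(p,q):
    j=inverse_kinematics(list(p),list(q)); return None if j is None else np.array(j)
def scan(P,a0,azs):
  for tl in(30,35,40):
    for daz in azs:
      for f in(0,1):
        q=ori(a0+daz,np.radians(tl),f);b=R.from_quat(q).as_matrix()[:,2]
        js=[ik(P,q),ik(P-.1*b,q),ik(P+.1*Z,q)]
        if any(j is None for j in js):continue
        print(tl,daz,f,"marg",min(np.min(np.minimum(j-lo,hi-j)) for j in js).round(2),"spread",max(abs(js[0]-js[1]).max(),abs(js[0]-js[2]).max()).round(2),js[0])
print("PLACE");scan(AN+.05*Z,YAW,(-1.2,-.9,-.6,-.3,0,.3,.6,.9,1.2))
print("GRASP");scan(RT+.05*Z,-.41,(-1.2,-.9,-.6,-.3,0,.3,.6,.9,1.2))
```

```text
3.35 [ 0.48 -0.26  0.24] [ 0.29  0.96 -0.    0.  ]
PLACE
30 -1.2 0 marg 0.5 spread 0.3 [-0.33  0.48 -0.24  2.    0.91  0.85 -0.59]
30 -1.2 1 marg 0.15 spread 0.2 [-0.15  0.52 -0.45  1.99  1.01  0.92  2.5 ]
30 -0.9 0 marg 0.4 spread 0.54 [-0.24  0.43 -0.31  2.1   1.07  0.7  -0.45]
30 -0.9 1 marg 0.03 spread 0.79 [-0.11  0.45 -0.45  2.09  1.13  0.75  2.66]
30 -0.6 0 marg 0.3 spread 0.77 [-0.35  0.37 -0.12  2.19  1.14  0.45 -0.23]
30 -0.6 1 marg 0.14 spread 0.48 [-1.27  0.56  0.94  2.22 -0.35  0.19 -2.07]
30 -0.3 0 marg 0.1 spread 0.89 [-0.58  0.34  0.23  2.25  1.04  0.15  0.15]
30 -0.3 1 marg 0.11 spread 2.04 [-1.15  0.49  0.88  2.27 -1.23  0.16 -0.84]
30 0 0 marg 0.02 spread 0.74 [-0.11  0.33 -0.18  2.25  0.89  0.07  0.7 ]
30 0 1 marg 0.0 spread 0.96 [-0.41  0.33  0.15  2.26 -0.85  0.05 -0.75]
30 0.3 0 marg 0.06 spread 0.36 [ 0.29  0.39 -0.5   2.2  -0.22  0.11  2.22]
30 0.3 1 marg 0.11 spread 0.46 [ 0.03  0.35 -0.21  2.21 -0.92  0.16 -0.28]
30 0.6 0 marg 0.02 spread 0.58 [ 0.63  0.53 -0.81  2.13 -0.02  0.26  2.42]
30 0.6 1 marg 0.31 spread 0.29 [ 0.12  0.39 -0.23  2.15 -0.9   0.36  0.
[... 6140 characters left out ...]
3  2.35  2.01  0.84 -0.6 ]
40 -0.3 1 marg 0.01 spread 0.69 [ 0.21  0.38 -0.07  2.39  2.14  0.45  2.09]
40 0.3 0 marg 0.03 spread 2.98 [ 1.6   0.88 -1.24  2.35  2.14  0.47  0.19]
40 0.3 1 marg 0.0 spread 3.87 [ 1.41  0.65 -1.02  2.35  2.48  0.3   2.85]
40 0.6 0 marg 0.02 spread 3.57 [ 1.69  0.94 -1.24  2.27  1.6   0.28  1.07]
40 0.6 1 marg 0.11 spread 3.01 [ 1.69  0.94 -1.24  2.27  1.6   0.28 -2.07]
40 0.9 0 marg 0.04 spread 4.45 [ 1.73  1.03 -1.26  2.15  0.83  0.39  2.14]
40 0.9 1 marg 0.21 spread 0.31 [ 0.71  0.48 -0.05  2.19 -1.36  0.62  0.81]
40 1.2 0 marg 0.02 spread 4.89 [ 1.69  1.09 -1.26  2.02  0.55  0.62  2.65]
40 1.2 1 marg 0.43 spread 0.2 [ 0.68  0.55  0.02  2.07 -1.09  0.82  0.81]
```

```bash
python3 - <<'E'
from h import *
np.set_printoptions(precision=4,suppress=True)
q=ori(.7,np.radians(35),True);b=R.from_quat(q).as_matrix()[:,2];P=RT+.05*Z
move_gripper(.055,40)
move_ptp(list(P-.1*b),list(q)); print(read_qpos(),read_eef_pos())
movel(list(P),speed=.1)
print(read_ft_force(),read_eef_pos(),read_time_s())
snap("side","s1");snap("top","t1")
E
python3 - <<'E'
import cv2,numpy as np
a=cv2.imread('pics/s1.png')[270:450,220:420];b=cv2.imread('pics/t1.png')[180:360,310:510]
cv2.imwrite('pics/c1.png',cv2.resize(np.hstack([a,b]),None,fx=2,fy=2,interpolation=2))
E
```

```text
[ 0.6294  0.3339  0.1509  2.1005 -0.9123  0.8825  0.5669] [ 0.4608 -0.2575  0.1326]
[ 0.5437 -0.4749 -0.5612] [ 0.5038 -0.2216  0.0504] 5.7833
```

View pics/c1.png

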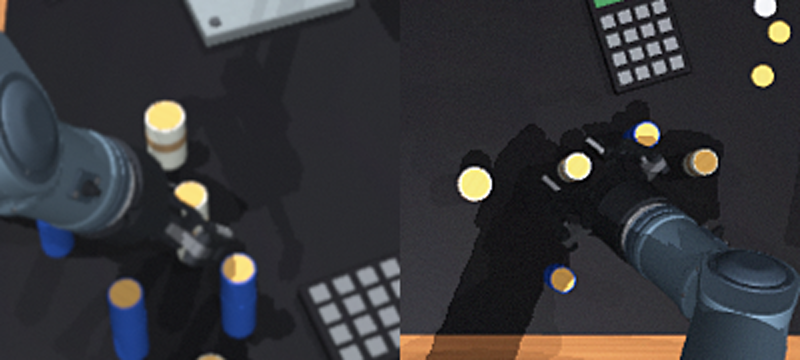

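```bash
python3 - <<'E'
from h import *
np.set_printoptions(precision=4,suppress=True)
move_gripper(.02,40); print(read_finger_gap(),read_ft_force())
p=np.array(read_eef_pos())
movel(list(p+.1*Z),speed=.12); print(read_finger_gap(),read_ft_force())
q=ori(1.166,np.radians(35),True)
movel([AN[0],AN[1],.15],list(q),speed=.15)
print(read_eef_pos(),read_qpos(),read_finger_gap(),read_ft_force(),read_time_s())
snap("side","s2");snap("top","t2")
E
python3 - <<'E'
import cv2,numpy as np
a=cv2.imread('pics/s2.png')[130:310,240:440];b=cv2.imread('pics/t2.png')[140:320,160:360]
cv2.imwrite('pics/c2.png',cv2.resize(np.hstack([a,b]),None,fx=2,fy=2,interpolation=2))
E
```

```text
0.02688358070078944 [-1.2302 -0.4372  3.2294]
0.0272414500859264 [-0.1539 -0.3918 -3.1606]
[0.57   0.1141 0.1499] [ 0.1387  0.3226 -0.1446  2.0596 -0.8625  0.6993  0.2613] 0.027107764809597035 [-0.1874 -0.6575 -3.2894] 9.65
```

View pics/c2.png

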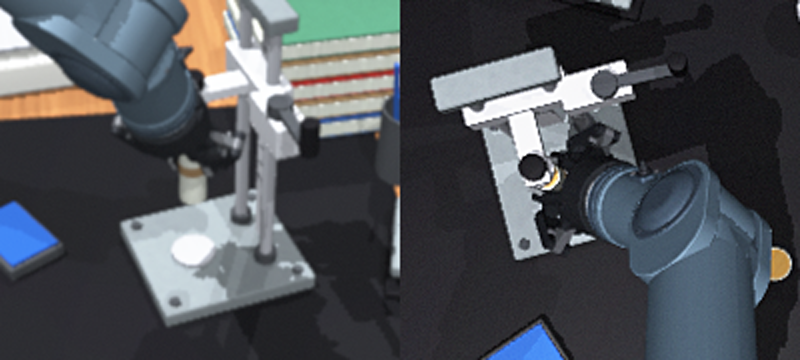

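The roll is held, hanging upright above the anvil under the foot. Side crop: roll at (192,185) and anvil at (193,250). Next I'll lower it.

```bash
python3 - <<'E'
from h import *
np.set_printoptions(precision=4,suppress=True)
movel([AN[0],AN[1],.079],speed=.08)
for z in np.arange(.077,.0705,-.001):
    movel([AN[0],AN[1],z],speed=.03); f=read_ft_force(); print(z,f,read_eef_pos()[2])
    if f[2]>-1: break
snap("side","s3")
move_gripper(.055,40); print(read_finger_gap(),read_ft_force())
b=R.from_quat(read_tcp_rot()).as_matrix()[:,2];p=np.array(read_eef_pos())
movel(list(p-.1*b),speed=.1)
print(read_time_s(),read_eef_pos())
snap("side","s4");snap("top","t4")
E
python3 - <<'E'
import cv2,numpy as np
a=cv2.imread('pics/s4.png')[130:310,240:440];b=cv2.imread('pics/t4.png')[140:320,160:360]
cv2.imwrite('pics/c4.png',cv2.resize(np.hstack([a,b]),None,fx=2,fy=2,interpolation=2))
E
```

```text
0.077 [ 0.5253  0.2911 -2.4127] 0.0773355286962616
0.076 [-0.1485 -0.058  -3.8983] 0.07601637372779832
0.075 [-0.1282 -0.1398 -2.7904] 0.07489219467717131
0.074 [-1.8761 -1.1091  0.2548] 0.07450698360175517
0.05474794170190772 [-0.0285 -0.048   0.1245]
13.375 [0.5471 0.063  0.1555]
```

View pics/c4.png

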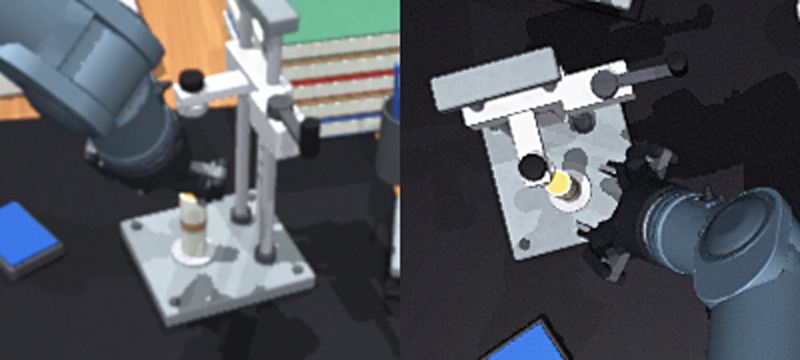

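Run:
```python
from h import *
np.set_printoptions(precision=1,suppress=True)
a=cv2.imread('pics/s4.png')[210:280,300:380];a=cv2.resize(a,None,fx=5,fy=5,interpolation=2)
b=cv2.imread('pics/t4.png')[200:270,205:285];b=cv2.resize(b,None,fx=5,fy=5,interpolation=2)
cv2.imwrite('pics/z4.png',np.hstack([a,b]))
for c,o in(("side",(300,210)),("top",(205,200))):
    for n in("roll","roll_top","anvil"): print(c,n,[np.array(d["at"]) for d in tip_of(c,n)][:4])
    print(proj(c,AN),proj(c,AN+.08*Z))
```

```text
side roll [array([333.6, 256.7]), array([250.2, 390.2]), array([342.5, 432.4])]
side roll_top [array([339.7, 407.2]), array([337.3, 223.5]), array([242.2, 366.6]), array([339. , 186.1])]
side anvil [array([333.5, 254.5])]
[336.3 255.1] [335.9 226.7]
top roll [array([432.1, 289.3]), array([429. , 249.6]), array([241.9, 236.8]), array([385.4, 316.8])]
top roll_top [array([433.4, 247.8]), array([440.8, 289.2]), array([259.4, 178.2]), array([393.4, 316.1])]
top anvil [array([244.3, 234.2])]
[244.4 234.1] [238.6 230.5]
```

View pics/z4.png

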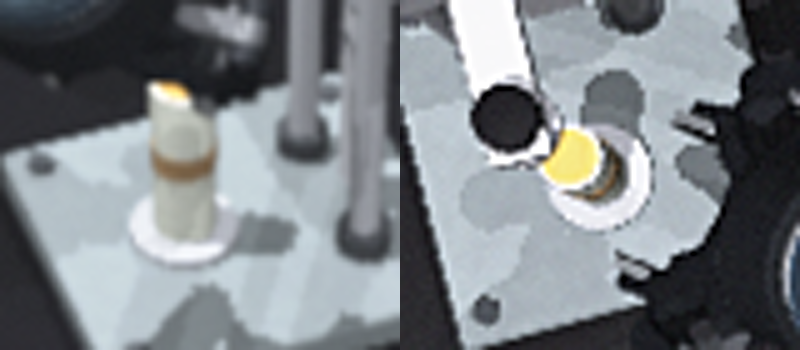

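```bash
python3 - <<'E'
from h import *
np.set_printoptions(precision=3,suppress=True)
p=np.array(read_eef_pos())
movel([p[0]-.02,p[1]-.03,.31],speed=.2)
move_gripper(0,40)
q=ori(1.166,np.radians(20),True);b=R.from_quat(q).as_matrix()[:,2]
off=-.019*b; C=np.array([AN[0],AN[1],0])
move_ptp(list(C+off+.283*Z),list(q))
print(read_qpos(),read_finger_gap(),read_time_s())
movel(list(C+off+.268*Z),speed=.1)
print(read_ft_force(),read_eef_pos())
snap("side","s5");snap("top","t5")
E
python3 - <<'E'
import cv2,numpy as np
a=cv2.imread('pics/s5.png')[130:310,240:440];b=cv2.imread('pics/t5.png')[140:320,160:360]
cv2.imwrite('pics/c5.png',cv2.resize(np.hstack([a,b]),None,fx=2,fy=2,interpolation=2))
E
```

```text
[ 0.058  0.131 -0.179  1.848 -0.33   1.012 -0.363] 0.00011995880493968227 15.8167
[-1.061  0.766 -0.04 ] [0.567 0.107 0.284]
```

View pics/c5.png

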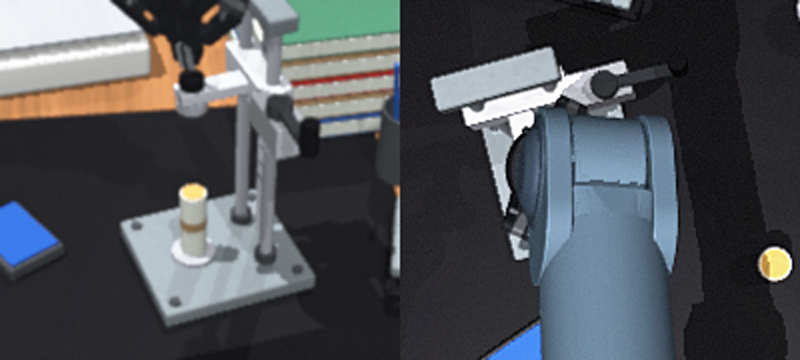

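Closed fingertips sit right above the button (side crop 190,68–80) and the roll stands upright below it. Now I'll press down.

```bash
python3 - <<'E'
from h import *
np.set_printoptions(precision=3,suppress=True)
p=np.array(read_eef_pos()); z=p[2]
def go(zz,s): movel([p[0],p[1],zz],speed=s)
go(z-.008,.05);print(read_ft_force())
go(z-.04,.06);print(read_ft_force(),read_eef_pos())
go(z-.08,.06);print(read_ft_force())
go(z-.115,.05);print(read_ft_force(),read_time_s())
for i in range(20):
    zz=z-.116-.001*i; go(zz,.02); f=read_ft_force(); print(round(zz,4),f,read_eef_pos()[2])
    if f[2]>8: break
snap("side","s6");print(read_time_s(),z)
E
python3 - <<'E'
import cv2,numpy as np
a=cv2.imread('pics/s6.png')[130:310,240:440]
cv2.imwrite('pics/c6.png',cv2.resize(a,None,fx=3,fy=3,interpolation=2))
E
```

```text
[-0.298  0.789 -0.28 ]
[ 0.594 -0.238 -0.374] [0.566 0.108 0.245]
[-0.753  0.752 -0.154]
[-0.495  0.422  0.262] 18.8833
0.1697 [ 0.02  -0.632  0.131] 0.1696623025357033
0.1687 [-0.202 -0.126  0.897] 0.16881666916138624
0.1677 [-1.052 -0.54   2.244] 0.16780838956058122
0.1667 [-0.242 -0.26   1.854] 0.166724136311007
0.1657 [-0.856  0.842  1.155] 0.16565525270417883
0.1647 [-1.03   0.143  1.89 ] 0.16466011703900787
0.1637 [ 0.015 -1.164  1.865] 0.16366044636493385
0.1627 [-0.558  0.014  1.422] 0.16269061365146772
0.1617 [-2.24  -1.253  5.783] 0.16249057927994023
0.1607 [-4.591 -1.224 10.675] 0.16233336918952884
21.4333 0.2857481732612817
```

View pics/c6.png

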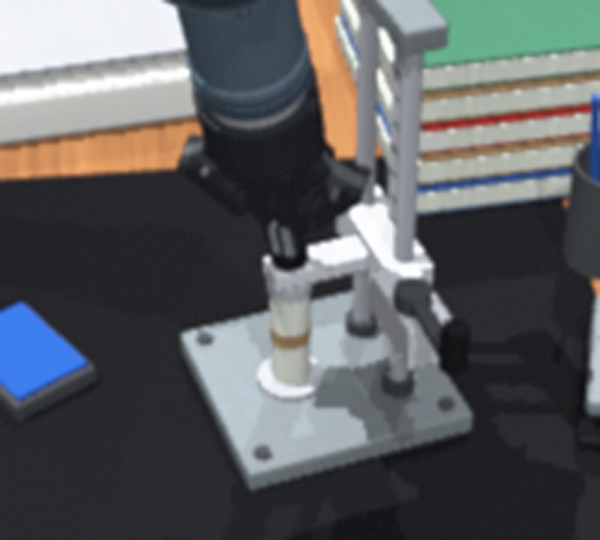

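```bash
python3 - <<'E'
from h import *
np.set_printoptions(precision=4,suppress=True)
p=np.array(read_eef_pos())
movel([p[0],p[1],.20],speed=.1)
k=YAW-np.pi/2
movel([p[0]-.1,p[1]-.10,.27],list(ori(k,0)) if 0 else None,speed=.2)
a=snap("side","s7");b=snap("top","t7")
for n in("clamp_knob","clamp_pivot"):
    s=tip_of("side",n)[:3]
    t=tip_of("top",n)[:3]
    print(n,s,t)
    if s and t: print(tri(ray("side",s[0]["at"]),ray("top",t[0]["at"])))
print(read_time_s(),read_ft_force())
E
python3 - <<'E'
import cv2,numpy as np
a=cv2.imread('pics/s7.png')[180:300,300:430];b=cv2.imread('pics/t7.png')[140:260,180:310]
cv2.imwrite('pics/c7.png',cv2.resize(np.hstack([a,b]),None,fx=3,fy=3,interpolation=2))
E
```

```text
clamp_knob [{'at': [393.2, 245.2], 'confidence': 0.82}] [{'at': [303.5, 183.7], 'confidence': 0.88}]
(array([ 0.6606, -0.0246,  0.1659]), np.float64(0.006854549932148292))
clamp_pivot [{'at': [378.1, 224.2], 'confidence': 0.91}] [{'at': [266.5, 191.7], 'confidence': 0.61}]
(array([0.6451, 0.0506, 0.1563]), np.float64(0.004296862904106779))
23.2167 [ 0.0284  0.0497 -0.2672]
```

View pics/c7.png

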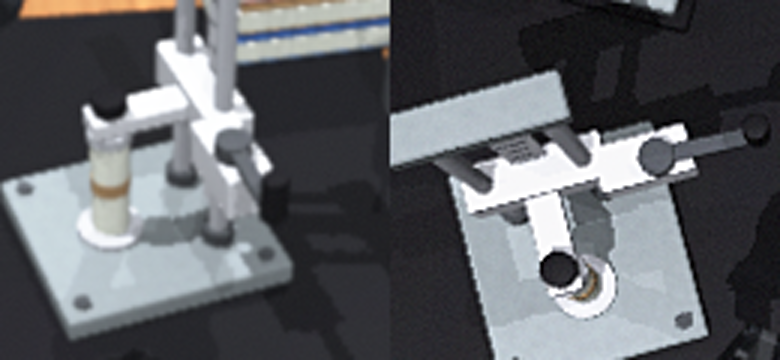

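Run:
```python
from h import *
np.set_printoptions(precision=1,suppress=True)
for z in(.125,.135,.145,.155,.165):
    P=gp(.03,-.155,z);Q=gp(.03,-.085,z);print(z,"knob",proj("side",P),proj("top",P),"piv",proj("side",Q),proj("top",Q))
print("press",proj("side",AN+.118*Z),proj("top",AN+.118*Z), "knobxy",gp(.03,-.155,0).round(4))
print(tip_of("side","stop_press")[:1],tip_of("top","stop_press")[:1])
```

```text
0.125 knob [391.5 260. ] [302.4 184.1] piv [376.8 237.6] [269.8 193.1]
0.135 knob [391.8 256.1] [302.1 183.2] piv [377.  233.8] [269.2 192.3]
0.145 knob [392.1 252.2] [301.8 182.3] piv [377.2 229.8] [268.7 191.4]
0.155 knob [392.4 248.2] [301.6 181.4] piv [377.4 225.9] [268.1 190.6]
0.165 knob [392.7 244.1] [301.3 180.5] piv [377.6 221.9] [267.6 189.7]
press [335.8 212.3] [235.5 228.5] knobxy [ 0.7 -0.   0. ]
[{'at': [331.1, 209.7], 'confidence': 0.87}] [{'at': [235.5, 225.9], 'confidence': 0.78}]
```

```bash
python3 - <<'E'
from h import *
np.set_printoptions(precision=3,suppress=True)
k=gp(.03,-.155,0)
move_gripper(.038,20)
move_ptp([k[0],k[1],.22],list(ori(YAW-np.pi/2,0))); print(read_qpos(),read_time_s())
movel([k[0],k[1],.190],speed=.08); print(read_ft_force())
movel([k[0],k[1],.172],speed=.03); print(read_ft_force(),read_eef_pos(),read_finger_gap())
snap("side","s8");snap("top","t8")
E
python3 - <<'E'
import cv2,numpy as np
a=cv2.imread('pics/s8.png')[180:300,310:440];b=cv2.imread('pics/t8.png')[120:240,220:350]
cv2.imwrite('pics/c8.png',cv2.resize(np.hstack([a,b]),None,fx=3,fy=3,interpolation=2))
E
```

```text
[ 0.095  0.442 -0.165  1.582  0.078  1.126  0.176] 24.6
[-0.805 -0.643  0.769]
[-0.118 -0.868  0.32 ] [ 0.664 -0.02   0.172] 0.03769403787763204
```

View pics/c8.png

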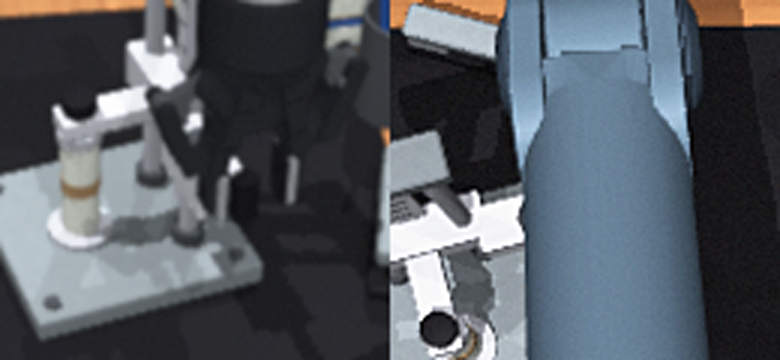

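Fingers (side crop 222,195 and 292,180) straddle the knob (243,190). Now I'll swing it.

```bash
python3 - <<'E'
from h import *
np.set_printoptions(precision=3,suppress=True)
move_gripper(.026,20); print(read_finger_gap(),read_ft_force())
for a in (.15,.3,.5,.7,.9,1.1,1.25,1.4,1.48,1.52,1.56,1.6,1.64):
    p=gp(.03-.07*np.sin(a),-.085-.07*np.cos(a),.172)
    movel(list(p),list(ori(YAW-a-np.pi/2,0)),speed=.06)
    f=np.array(read_ft_force()); print(a,f,read_finger_gap(),np.linalg.norm(read_eef_pos()-p))
    if a==.5: snap("side","s9")
    if np.hypot(f[0],f[1])>15: break
print(read_time_s());snap("side","s10");snap("top","t10")
E
python3 - <<'E'
import cv2,numpy as np
f=lambda n,x:cv2.imread(f'pics/{n}.png')[180:300,x:x+130]
b=cv2.imread('pics/t10.png')[140:260,200:330]
cv2.imwrite('pics/c10.png',cv2.resize(np.hstack([f('s9',300),f('s10',300),b]),None,fx=2,fy=2,interpolation=2))
E
```

```text
0.026075781356959517 [-0.857  0.248 -0.338]
0.15 [ 0.644 -0.64   0.449] 0.026148922108305342 0.00018114524191328543
0.3 [ 0.313  0.843 -0.267] 0.026238877018983208 8.473228934212403e-05
0.5 [0.153 0.35  0.146] 0.025975436852459753 0.00010004182008058871
0.7 [-0.32  -0.106  0.399] 0.02552916359483415 9.685083382730963e-05
0.9 [0.528 0.555 0.188] 0.026061201579440293 0.00015131035328059042
1.1 [ 0.01  -1.199  0.254] 0.026097442526265495 0.00020030626700186954
1.25 [1.188 0.801 0.387] 0.026347988110345378 0.0001710937046719954
1.4 [ 0.289 -0.463  0.11 ] 0.025999088377577684 0.00015516651761696195
1.48 [-0.041  0.478  0.293] 0.02580916929175558 0.00016140845786573812
1.52 [-0.11 -1.23  0.02] 0.025788691108707733 0.0004191945223026382
1.56 [ 0.305 -1.822  0.652] 0.026046561079368313 0.00029756635130365574
1.6 [ 2.09  -4.607 -0.73 ] 0.025949833721677314 0.0019570185559786694
1.64 [ 3.427 -7.816 -2.382] 0.02584739894932349 0.004459482681192459
30.3833
```

View pics/c10.png

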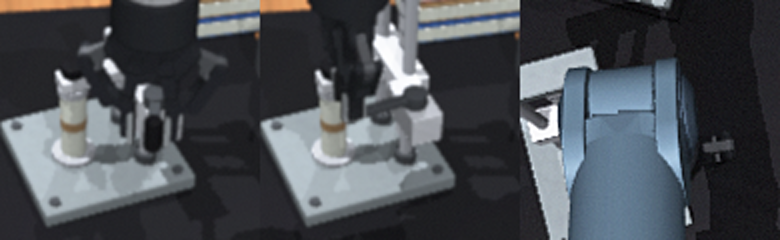

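Lever followed and met its end stop (about 8 N push-back at the end). Now I'll centre, open, withdraw and check.

```bash
python3 - <<'E'
from h import *
np.set_printoptions(precision=3,suppress=True)
a=1.57;p=gp(.03-.07*np.sin(a),-.085-.07*np.cos(a),.172)
movel(list(p),list(ori(YAW-1.64-np.pi/2,0)),speed=.05)
move_gripper(.036,20);print(read_ft_force())
movel(list(p+.05*Z),speed=.08);movel([.44,-.06,.30],speed=.2);pause(.3)
snap("side","s11");snap("top","t11")
for c in("side","top"):
    print(c,tip_of(c,"clamp_knob")[:2],tip_of(c,"clamp_pivot")[:1],tip_of(c,"roll_top")[:3])
for a in(1.38,1.5):
    k=gp(.03-.07*np.sin(a),-.085-.07*np.cos(a),.159);print(a,proj("side",k),proj("top",k))
print(read_time_s(),read_ft_force())
E
python3 - <<'E'
import cv2,numpy as np
a=cv2.imread('pics/s11.png')[180:300,300:430];b=cv2.imread('pics/t11.png')[140:260,200:330]
cv2.imwrite('pics/c11.png',cv2.resize(np.hstack([a,b]),None,fx=3,fy=3,interpolation=2))
E
```

```text
[-0.154  0.266 -0.081]
side [{'at': [345.5, 233.9], 'confidence': 0.96}, {'at': [334.8, 227.5], 'confidence': 0.6}] [{'at': [377.1, 221.0], 'confidence': 0.73}] [{'at': [277.6, 413.4], 'confidence': 0.89}, {'at': [243.4, 365.3], 'confidence': 0.88}, {'at': [338.3, 405.4], 'confidence': 0.76}]
top [{'at': [279.8, 224.3], 'confidence': 0.68}] [{'at': [265.8, 191.4], 'confidence': 0.89}] [{'at': [433.2, 247.9], 'confidence': 0.74}, {'at': [444.5, 286.4], 'confidence': 0.68}, {'at': [390.2, 315.1], 'confidence': 0.56}]
1.38 [346.857 236.631] [283.102 221.207]
1.5 [344.746 234.12 ] [279.232 222.833]
33.525 [ 0.288 -0.132  0.537]
```

View pics/c11.png

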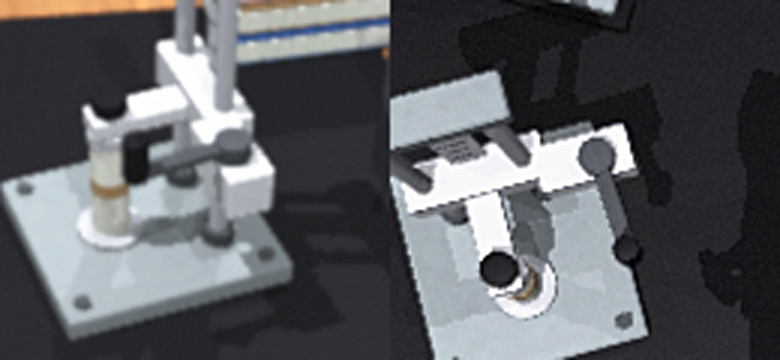

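View pics/s11.png

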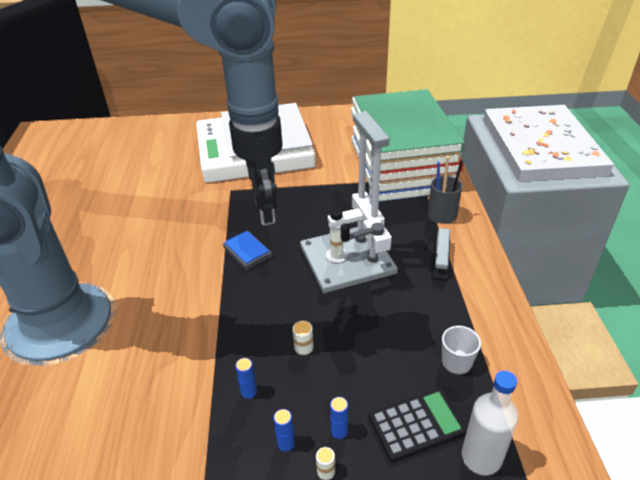

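The knob (side 345.5,233.9; top 279.8,224.3) lies at the predicted 1.5 rad position. The foot sits on the upright roll, the two lower rolls haven't moved, and the arm is clear.

```bash
python3 -c "
from h import *
sign_off(); print(read_time_s())"
```

```text
the job is handed in; nothing more can be done
the job is handed in; nothing more can be done
```

I set the gauge to the tallest paper roll and handed the job in at about 33.5 s of the 61 s allowed. `sign_off()` gives no verdict, so what follows is from my own checks.

- **Placing:** I gripped the tall white roll with a tilted gripper and stood it on the anvil. It touched down at the expected height, and the pictures show it upright and within a few mm of the centre.
- **Lowering the stop:** I pressed the thumb button with closed fingertips until the foot landed on the roll. The resistance then rose from about 2 N to 10.7 N, well under the 45 N limit.
- **Clamping:** I swung the lever around with loosely straddling fingers until it met its end stop at about 8 N. I then let go and moved the arm clear.

**Last pictures:** the knob is at about 1.5 rad, the foot is on the roll with no visible gap, and the fat and short rolls have not visibly moved. The external force on the tool was about 0.5 N, near zero.

**Disagreements:** the two cameras differed by 2–4 mm on measured points. The network's heights for the stop and the thumb button were up to 9 mm off the given sizes, so I used the given sizes for those heights. The network also missed the placed roll's top in the final picture, so I judged that by eye.

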